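Shut one vacuum circuit on a crowded valve bank, then start the pump

TASK

One circuit of the vacuum manifold is not needed for the next panel: shut its valve, the one with the straight T-bar handle, by turning it clockwise until you feel it seat, snug but not forced (it has a soft seat), and leave it snug. Then start the pump with the flat steel push button on the switch box. Do not touch the other valves, the gauge or the mushroom stop button, and leave the loose things where they lie.

Things in the scene. Friction and masses are not known exactly. Their poses are not given: they have to be found in the camera images.
- manifold: Vacuum manifold: dark steel plate 260 x 520 x 10 mm with an aluminium bar 75 x 306 x 55 mm (top 65 mm up) on its middle, long along y. Origin at the centre of the plate's underside. Five valves in a row along y on the bar, 60 mm apart; switch box and gauge at the row's two ends. Which valve is in which place, and which end is which, differ each time.
- tvalve: Brass bonnet of the T-bar valve, fixed on the bar: 37 mm across at the foot, 29 mm above 8 mm, 20 mm above 27 mm, 34 mm high; origin on the valve's axis at its underside, z up. The soft seat is hidden inside; this yaw does not tell where. On the seat the torque climbs by up to 3 N m per rad of the bar, but only 0.5 to 1 per rad of a gripper, whose pads give.
- tbar: Handle of the valve to shut: steel bar 50 mm long (its x), 12 thick (y), 18 high, centred on the stem; origin as tvalve, bar 43 to 61 mm above it. Shuts clockwise from above, 0.7 to 2.6 rad away, just where is unknown. Running friction 0.07 to 0.10 N m. In all 0.15 to 0.21 N m, felt at the wrist holding still, is snug; 0.25 is forced. Let go, it springs back a little, then stays.
- tbar_grip (a point): Centre of the T-bar, on the valve's axis, halfway up the bar (9 mm below its top). At the bar's height there is free space to 39 mm from this axis all round; a collar 18 mm across lies close under the bar, the bonnet's top 18 mm below this point. A grip of 40 N across the 12 mm holds well; at 20 N the bar slips round in the pads at about 0.2 N m.
- valve_a: Neighbouring valve of the bank, black fluted round knob 39 mm across, top 60 mm above the origin; origin on its axis at the underside of the brass bonnet (top of the aluminium bar), z up along the stem. Turns very easily. Must not be touched. 
- valve_b: Neighbouring valve of the bank, black three-lobed knob 38 mm across, top 60 mm above the origin; origin on its axis at the underside of the brass bonnet (top of the aluminium bar), z up along the stem. Turns very easily. Must not be touched. 
- valve_c: Neighbouring valve of the bank, thin steel handwheel 41 mm across, top 58 mm above the origin; origin on its axis at the underside of the brass bonnet (top of the aluminium bar), z up along the stem. Turns very easily. Must not be touched. 
- valve_d: Neighbouring valve of the bank, narrow tall black fluted knob 29 mm across, top 65 mm above the origin; origin on its axis at the underside of the brass bonnet (top of the aluminium bar), z up along the stem. Turns very easily. Must not be touched. 
- gauge: Round vacuum gauge (dial 60 mm across, facing up and to the robot's side) on a brass stem and aluminium foot at one end of the row, about 110 mm high; origin at the underside of its foot. Not to be touched.
- switchbox: Grey pump switch box 155 (x) x 72 (y) x 77 mm at the other end of the row; origin at the centre of its underside, 10 mm above the table. On its lid the steel push button lies 38 mm to the -x side of the centre, the mushroom stop button 38 mm to the +x side.
- start (a joint): Travel of the start button: 0 up, 0.006 m fully down. Sprung: it begins to move at about 2 N and is down at 6 N, then stops hard; it comes back up by itself. 4 mm of travel switches the pump on; hold it about 0.2 s.
- start_top (a point): Centre of the top of the start button, a flat steel disc 26 mm across in a dark ring 42 mm across; the disc's top stands 10 mm above the ring. Its top moves straight down.
- estop: Mushroom stop button, 40 mm across, 37 mm high, on a yellow collar, 76 mm from the start button; origin at its underside, on the lid. Not to be touched.
- pod_square: Loose square vacuum pod 130 x 130 x 49 mm, black with an aluminium waist, on the table; origin under its centre.
- offcut: Loose wood offcut 190 x 70 x 22 mm; origin under its centre.
- oil_pot: Loose small clear oil pot with a black lid, 40 mm across, 42 mm high, on the plate behind the bar (+x side); origin under its centre.
- fitting: Loose brass hose fitting 28 mm across, 38 mm high, standing on the manifold's plate before the bar; origin under its centre.
- collet_nut: Loose steel collet nut (ring) 42 mm across, 20 mm high, on the plate before the bar; origin under its centre.
- spanner: Loose small steel spanner about 140 mm long, 6 mm thick, lying on the plate before the bar; origin under its middle.

How it is judged:
On the way, in this order (a step that is already met when the one before it is completed fails the run):
1. the T-bar valve is turned down onto its seat (contact force between tbar and tvalve above 5 N), for 0.3 s.
2. the start button is pressed (value of joint start above 0.004 m), for 0.1 s.
At the end, for the whole second after the job is handed in: The T-bar valve still bears on its seat (more than 3 N between handle stem and seat, which is what any snug turn leaves behind) and is at rest, and the start button, pressed at least 4 mm once after that, is up again (contact force between tbar and tvalve above 3 N and angular speed of tbar below 0.05 rad/s and value of joint start below 0.002 m); the robot touches nothing.
It fails at once if the valve's soft seat is forced: more than 22 N on it, as a torque of 0.25 to 0.3 N m at the wrist gives (contact force between tbar and tvalve above 22 N).
It fails at once if the robot touches another valve (more than 1 N) (contact force between any of the fingers, the arm and valve_a above 1 N or contact force between any of the fingers, the arm and valve_b above 1 N or contact force between any of the fingers, the arm and valve_c above 1 N or contact force between any of the fingers, the arm and valve_d above 1 N).
It fails at once if the robot touches the gauge or the mushroom stop button (more than 1 N) (contact force between any of the fingers, the arm and gauge above 1 N or contact force between any of the fingers, the arm and estop above 1 N).
It fails at once if a loose thing is shifted by more than 15 mm (distance of any of pod_square, offcut, oil_pot, fitting, collet_nut, spanner from where it was at the start of the episode above 0.015 m).
It also fails if it takes over 72 s, if anything falls off the work surface, if the arm or the gripper's body presses on something with over 40 N, if the wrist force passes 120 N, or if a joint passes its speed limit or range.

ROBOT

A 7-joint arm with a two-finger parallel gripper is mounted at the origin on the work surface. World frame = base frame: x ahead of the robot, y to its left, z up, the work surface at z = 0. Lengths are in m, angles in rad, forces in N, time in s.
With the tool pointing down it reaches from about 0.4 to 0.875 m from the base axis. Payload 19.3 kg.
Tool frame: the origin (TCP) lies at the very end of the fingers, on their centre line; the grasp point (between the pads) lies 19 mm behind it; z points along the fingers, y is the line along which they close (so a half turn about z gives the same grasp; the last joint's range is limited). The gripper opens to 85 mm and grips with 20 to 120 N. Pads are 22 mm wide; open, the fingers measure 114 mm over their backs; the gripper's body (76 mm by 85 mm) begins 54 mm behind the grasp point. The pads swing forward as they close: fully open they stand 13 mm farther back than shut.
Start: joints at [-1.242, 0.521, -0.036, 1.599, 0.021, 1.021, -0.113], TCP at [0.243, 0.576, 0.197] pointing down, gripper open.
Joint ranges: [-2.91, 2.91], [-0.3, 2.13], [-1.5, 1.42], [0.17, 2.43], [-1.26, 4.41], [0.16, 1.93], [-2.52, 2.52]. Speed limits (rad/s): [1.89, 1.89, 2.39, 2.39, 3.01, 3.01, 3.01].

INTERFACE

Orientations are given as [roll, pitch, yaw] about the fixed x, y, z axes, in that order (R = Rz(yaw) Ry(pitch) Rx(roll)).
In Python, from workcell import bot gives the robot as it stands.
- The arm moves only by the shell command python3 -m crank 'ROWS' [FORCE]. ROWS is a JSON object of lists of equal length, an entry for each row: "travel": the shift along the world's x, y, z in cm, a list of three; "turn": the turn, a rotation vector about the world's x, y, z in degrees, a list of three; "gripper": the closure, from 0 (fully open) to 1 (shut). A call has exactly 5 rows; each row is the pose to reach, as a shift and turn from the pose commanded when the call began; what a row does not reach only later rows make up. A row lasts 1/10 s, in which the tool goes at most 50 mm and 8.59 degrees, less where a joint would pass 70% of its speed; a pose out of reach is approached as far as the arm can. A call with a gripper value outside its range is refused whole. The fingers move at their own pace and stop on an object; FORCE is the grip in N (left out, the last holds). Time passes only in rows, so rows that repeat a pose let the fingers close, or fill a call up. It gives the time, the measured TCP pose, the force, the opening and the grip force at its end, in the units of the state.
- bot.observe(): the state, without advancing time (a new reading comes with each control period).
- bot.grab_frame(name): name is "side" or "top"; returns a dict with "pixels" (480x640x3 uint8, red, green, blue), "fx", "fy", "cx", "cy" (pixels), "extrinsics" (4x4, takes a point from world to camera coordinates). Camera axes: x right, y down, z forward; pixel columns grow to the right and rows downward; lengths in m; the calibration is good to about 2 mm. A picture is of the moment at which its call begins. There is no depth.
- bot.job_done(): hands the job in; it is judged then, once.
The state is a dict: "clock": time; "qpos": joint angles; "qd": joint speeds; "joint_efforts": joint torques, N m; "position": TCP position; "tool_rot": TCP orientation; "force": force on the tool from outside, world axes, zero at the start; "moment": the same for the moment, N m; "grip_width": finger opening in m; "finger_force": force on a finger pad.
Only numpy, scipy, OpenCV 4.12 (cv2) and the standard library are available. Lean on these libraries where they do the work, as an engineer would, in place of code of your own. Each camera call takes 0.05 s, during which the arm holds its last target. There are 200 camera calls.

## Working session

There is one attempt and no reset: what is moved stays moved. The work goes in short steps, Python scripts to look and compute and a shell command to move; the robot and the scene stay as the last step left them, time stands still between calls to the robot, and variables do not carry over. Pictures are saved under pics/ and viewed, at most 10 in all, crops included, and the job is handed in when it is done.

```bash
ls; mkdir -p pics
python3 - <<'E'
from workcell import bot
import cv2
s=bot.observe();print(s)
for n in("top","side"):
    f=bot.grab_frame(n);cv2.imwrite(f"pics/{n}0.png",f["pixels"][:,:,::-1]);print(n,f["fx"],f["fy"],f["cx"],f["cy"],f["extrinsics"])
E
```

```text
pics
{'clock': 0.0, 'qpos': array([-1.24219969,  0.52203429, -0.0363531 ,  1.5999974 ,  0.0211973 ,
        1.0211079 , -0.1127979 ]), 'qd': array([-7.91597761e-04,  9.89002643e-04,  1.80255421e-03,  5.33314083e-05,
        1.53571429e-03, -4.87720432e-04,  1.18429774e-04]), 'joint_efforts': array([-3.05394587e-05, -9.27115631e+01,  1.97927222e+00, -3.69919288e+01,
        1.76191342e-02,  8.51923891e-03,  3.16246212e-05]), 'position': array([0.24256803, 0.57559633, 0.19641663]), 'tool_rot': array([-3.14043255e+00,  6.81686326e-05,  2.74280886e+00]), 'force': array([-0.26298516,  0.48194023, -0.31942033]), 'moment': array([0.02829284, 0.00588023, 0.02003249]), 'finger_force': 0.0, 'grip_width': 0.08522967507566341}
top 441.62629502327746 441.62629502327746 327.37785421031157 243.85436652637355 [[ 2.34850925e-02 -9.99630716e-01 -1.36704893e-02 -8.01904897e-04]
 [-9.82621637e-01 -2.05626578e-02 -1.84477356e-01  5.64731075e-01]
 [ 1.84128130e-01  1.77653863e-02 -9.82741687e-01  9.86868015e-01]
 [ 0.00000000e+00  0.00000000e+00  0.00000000e+00  1.00000000e+00]]
side 506.5367275556131 506.5367275556131 325.5569640520835 247.20919267050738 [[ 0.84256402 -0.53855484  0.00667536 -0.4848901 ]
 [-0.41422379 -0.65587136 -0.63107164  0.28421696]
 [ 0.34424486  0.52895317 -0.77569583  1.2095821 ]
 [ 0.          0.          0.          1.        ]]
```

View pics/top0.png

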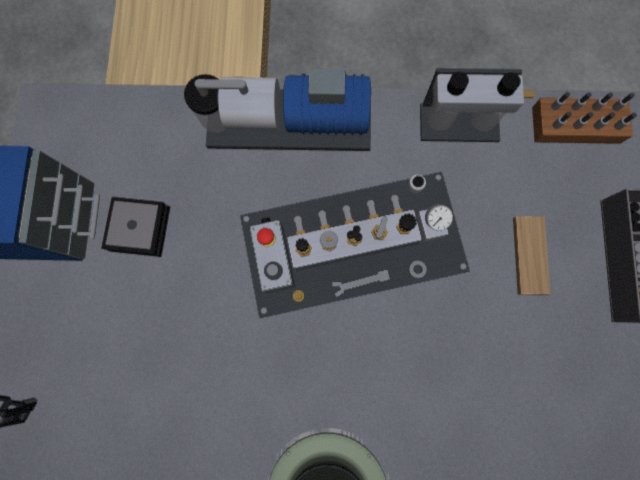

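View pics/side0.png

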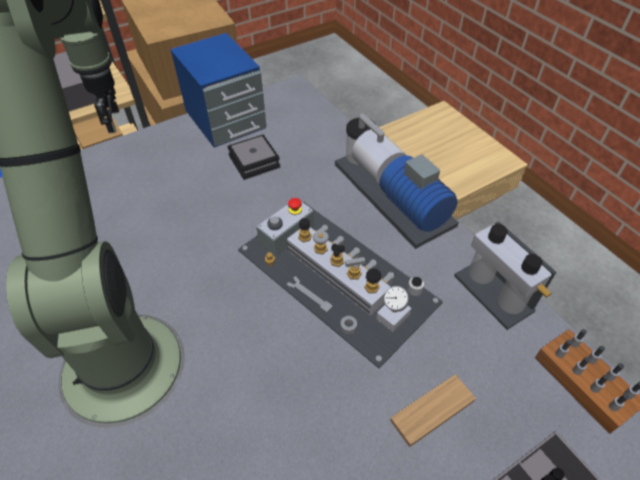

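The top view shows the switch box at the left (+y) end, with the button near (273,270) and the stop at (265,237). The T-bar is fourth from the left, near (381,228). I'll enlarge both views.

Run:
```python
import cv2
a=cv2.imread("pics/top0.png")[195:285,240:460];b=cv2.imread("pics/side0.png")[190:300,250:410]
cv2.imwrite("pics/c1.png",cv2.resize(cv2.imread("pics/top0.png")[195:255,340:420],None,fx=10,fy=10,interpolation=2))
cv2.imwrite("pics/c2.png",cv2.resize(b,None,fx=5,fy=5,interpolation=2))
```

```text
(no output)
```

View pics/c1.png

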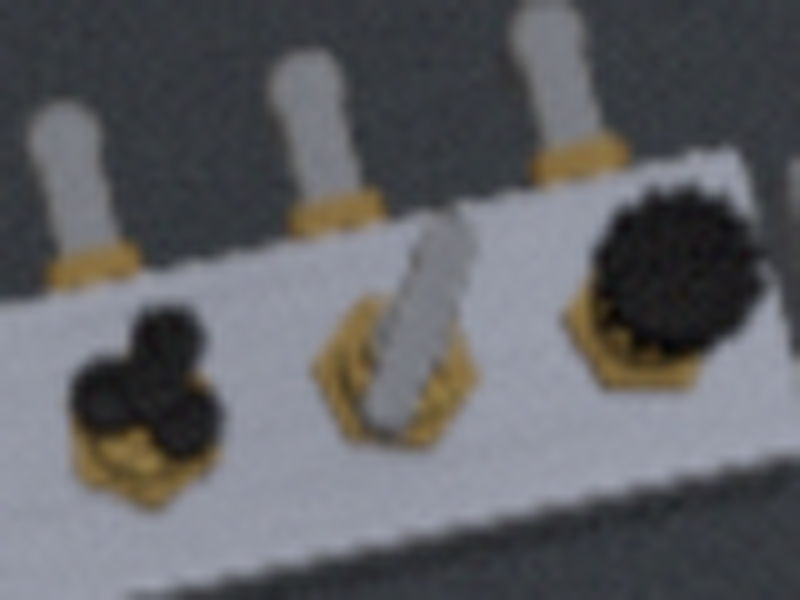

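View pics/c2.png

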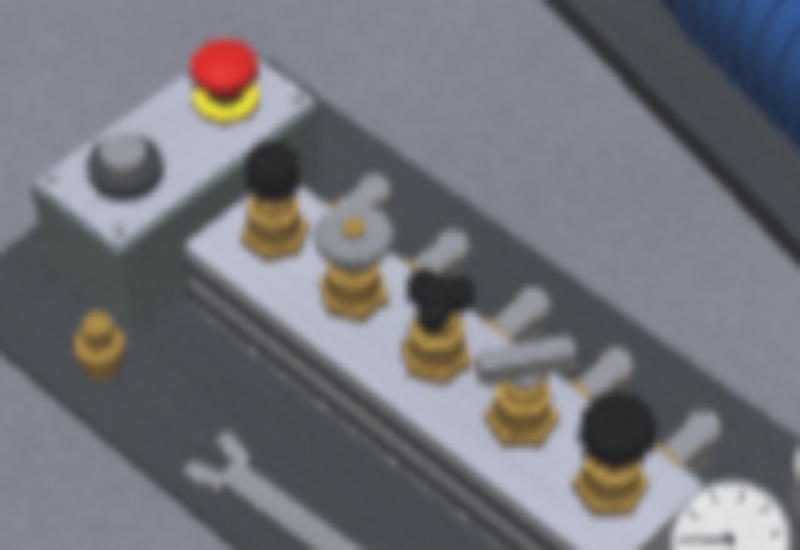

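The top crop shows the T-bar running from (455,215) to (385,425) in crop pixels, with valve_b to its left and valve_a to its right. In the side crop its top ends are at about (480,355) and (573,343), and the start button disc is at (123,150). Next I'll triangulate and fit.

```bash
cat > h.py <<'E'
import numpy as np
from scipy.optimize import least_squares
C={"top":(441.62629502327746,327.37785421031157,243.85436652637355,np.array([[2.34850925e-02,-9.99630716e-01,-1.36704893e-02,-8.01904897e-04],[-9.82621637e-01,-2.05626578e-02,-1.84477356e-01,5.64731075e-01],[1.84128130e-01,1.77653863e-02,-9.82741687e-01,9.86868015e-01]])),
"side":(506.5367275556131,325.5569640520835,247.20919267050738,np.array([[0.84256402,-0.53855484,0.00667536,-0.4848901],[-0.41422379,-0.65587136,-0.63107164,0.28421696],[0.34424486,0.52895317,-0.77569583,1.2095821]]))}
def proj(c,P):
    f,cx,cy,E=C[c];q=np.asarray(P)@E[:,:3].T+E[:,3];return q[...,:2]/q[...,2:]*f+[cx,cy]
def plane(c,u,v,z):
    f,cx,cy,E=C[c];R=E[:,:3];o=-R.T@E[:,3];d=R.T@[(u-cx)/f,(v-cy)/f,1];return o+d*(z-o[2])/d[2]
t=lambda u,v:(u/10-.45+340,v/10-.45+195)
s=lambda u,v:(u/5-.4+250,v/5-.4+190)
E
python3 - <<'E'
from h import *
pl=[plane("top",u,v,.01) for u,v in((241,214),(440,173),(468,271),(260,318))]
pl2=[plane("side",u,v,.01) for u,v in((238.5,248),(441,300),(379,366))]
print(np.round(pl,4),np.round(pl2,4),np.mean(pl,0))
loc=np.array([[.13,.26,.01],[.13,-.26,.01],[-.13,-.26,.01],[-.13,.26,.01]])
def W(p,q):
    c,n=np.cos(p[2]),np.sin(p[2]);q=np.asarray(q,float);return np.stack([p[0]+c*q[...,0]-n*q[...,1],p[1]+n*q[...,0]+c*q[...,1],q[...,2]],-1)
r=least_squares(lambda p:np.r_[(proj("top",W(p,loc))-[(241,214),(440,173),(468,271),(260,318)]).ravel(),(proj("side",W(p,loc[[3,1,2]]))-[(238.5,248),(441,300),(379,366)]).ravel()],[.5,0,.2])
p=r.x;print("manifold",p,r.fun.round(1))
print("valve 4th",W(p,[0,-.06,.117]),"button ~",W(p,[-.038,.2,.1]))
for n,a in(("top",[t(455,215),t(387,420)]),("side",[s(480,355),s(573,343)])):
    q=[plane(n,u,v,.126) for u,v in a];d=q[0]-q[1];print(n,np.mean(q,0),np.hypot(*d[:2]),np.degrees(np.arctan2(d[1],d[0]))%180)
# button triangulate
def tri(a,b):
    return least_squares(lambda P:np.r_[proj("top",P)-a,proj("side",P)-b],[.5,.1,.1])
for a,b in(((273,269.5),s(123,150)),(t(421,318),s(526,348))):
    g=tri(a,b);print(g.x,g.fun)
E
```

```text
[[ 0.6437  0.2293  0.01  ]
 [ 0.76   -0.2668  0.01  ]
 [ 0.513  -0.3283  0.01  ]
 [ 0.3896  0.1687  0.01  ]] [[ 0.3938  0.1716  0.01  ]
 [ 0.762  -0.2677  0.01  ]
 [ 0.5143 -0.3314  0.01  ]] [ 0.57659353 -0.04927204  0.01      ]
manifold [ 0.57747944 -0.04875071  0.23782854] [-2.1  0.4  1.5 -1.9  1.6  0.3 -1.9 -0.2 -1.5  0.2  1.7  0.3 -0.5  0.6]
valve 4th [ 0.59161501 -0.10706182  0.117     ] button ~ [0.4934305  0.13666713 0.1       ]
top [ 0.5926687  -0.10791312  0.126     ] 0.04880321939934597 162.2568963776662
side [ 0.59205632 -0.10798606  0.126     ] 0.0471589890098082 156.90951828857104
[0.49367124 0.12912024 0.10995679] [-0.04555325  0.11560417  0.1487503  -0.0313826 ]
[ 0.59211748 -0.10774609  0.12663124] [-0.03110175  0.08525072  0.09741622 -0.03308275]
```

Both cameras agree. The T-bar axis is at (0.592, -0.108) with its top at 0.1266 (expected 0.126), and the bar runs along about 160°. The start button is near (0.494, 0.13–0.137). I'll move above the T-bar with the fingers part closed.

```bash
python3 -m crank '{"travel":[[1.5,-3,1],[3.2,-6.5,2],[5,-10,3],[7,-13.5,4],[9,-17,5]],"turn":[[0,0,0],[0,0,0],[0,0,0],[0,0,0],[0,0,0]],"gripper":[0.3,0.5,0.65,0.65,0.65]}' 40
python3 -m crank '{"travel":[[1.7,-3.4,0],[3.5,-6.8,0],[5.2,-10.2,0],[7,-13.6,0],[8.7,-17,0]],"turn":[[0,0,0],[0,0,0],[0,0,0],[0,0,0],[0,0,0]],"gripper":[0.65,0.65,0.65,0.65,0.65]}'
python3 -m crank '{"travel":[[1.7,-3.4,0],[3.5,-6.8,0],[5.2,-10.2,0],[7,-13.6,0],[8.7,-17,0]],"turn":[[0,0,0],[0,0,0],[0,0,0],[0,0,0],[0,0,0]],"gripper":[0.65,0.65,0.65,0.65,0.65]}'
python3 -m crank '{"travel":[[1.7,-3.4,0],[3.5,-6.8,0],[5.2,-10.2,0],[7,-13.6,0],[8.5,-17.4,0]],"turn":[[0,0,1],[0,0,2],[0,0,3],[0,0,3],[0,0,3]],"gripper":[0.65,0.65,0.65,0.65,0.65]}'
python3 -m crank '{"travel":[[0,0,0],[0,0,0],[0,0,0],[0,0,0],[0,0,0]],"turn":[[0,0,0],[0,0,0],[0,0,0],[0,0,0],[0,0,0]],"gripper":[0.65,0.65,0.65,0.65,0.65]}'
python3 -c "
from workcell import bot;print(bot.observe())"
```

```text
clock: 0.6
position: [0.3331, 0.4043, 0.2472]
tool_rot: [-3.141, -0.0, 2.743]
force: [0.4, 0.4, 0.9]
grip_width: 0.0299
finger_force: 0.0
clock: 1.1
position: [0.4201, 0.2344, 0.2469]
tool_rot: [-3.142, -0.0, 2.743]
force: [0.4, 0.5, 0.6]
grip_width: 0.0293
finger_force: 0.0
clock: 1.6
position: [0.5072, 0.0644, 0.2469]
tool_rot: [-3.142, -0.0, 2.743]
force: [1.4, 0.6, -0.3]
grip_width: 0.0296
finger_force: 0.0
clock: 2.1
position: [0.5923, -0.109, 0.2467]
tool_rot: [3.141, -0.001, 2.796]
force: [0.9, 1.7, 0.8]
grip_width: 0.0298
finger_force: 0.0
clock: 2.6
position: [0.5917, -0.1072, 0.2472]
tool_rot: [3.141, 0.0, 2.796]
force: [-0.9, 0.8, 0.4]
grip_width: 0.0304
finger_force: 0.0
{'clock': 2.6, 'qpos': array([-0.09449582,  0.44588303,  0.25160251,  1.61666489, -0.12137443,
        1.0942616 ,  1.41488333]), 'qd': array([ 3.85578330e-03,  7.05045346e-04,  3.00274651e-03, -3.47428432e-03,
       -2.07235613e-05,  5.44470836e-04,  9.84084762e-04]), 'joint_efforts': array([ 1.22691100e-01, -8.36835408e+01,  6.95649728e+00, -3.82472312e+01,
        1.75382488e-02, -2.05326846e-04, -9.33794130e-03]), 'position': array([ 0.59166373, -0.10716455,  0.24715104]), 'tool_rot': array([3.14134713e+00, 7.07269334e-05, 2.79640781e+00]), 'force': array([-0.92987983,  0.78144654,  0.38272985]), 'moment': array([-0.05277053,  0.04554196,  0.00116943]), 'finger_force': 0.0, 'grip_width': 0.030402117551320492}
```

```bash
python3 -m crank '{"travel":[[0,0,-2],[0,0,-4.5],[0,0,-7],[0,0,-9],[0,0,-10.5]],"turn":[[0,0,0],[0,0,0],[0,0,0],[0,0,0],[0,0,0]],"gripper":[0.65,0.65,0.65,0.65,0.65]}' 40
python3 -m crank '{"travel":[[0,0,-1],[0,0,-2],[0,0,-3],[0,0,-3],[0,0,-3]],"turn":[[0,0,0],[0,0,0],[0,0,0],[0,0,0],[0,0,0]],"gripper":[0.65,0.65,0.65,0.65,0.65]}' 40
python3 - <<'E'
from workcell import bot
import cv2,numpy as np
s=bot.observe();print(s["position"],s["force"],s["moment"])
a=bot.grab_frame("top")["pixels"][195:255,340:420,::-1];b=bot.grab_frame("side")["pixels"][210:270,310:390,::-1]
cv2.imwrite("pics/c3.png",np.hstack([cv2.resize(x,None,fx=5,fy=5,interpolation=2) for x in(a,b)]))
E
```

```text
clock: 3.1
position: [0.5913, -0.1074, 0.1408]
tool_rot: [-3.141, -0.001, 2.796]
force: [0.3, 0.4, 0.3]
grip_width: 0.0301
finger_force: 0.0
clock: 3.6
position: [0.5918, -0.1081, 0.1122]
tool_rot: [-3.142, 0.0, 2.795]
force: [0.9, 0.6, 0.9]
grip_width: 0.0299
finger_force: 0.0
[ 0.59182907 -0.10811655  0.11220145] [0.90986378 0.57387793 0.93567185] [ 0.02367506 -0.02018613  0.02364444]
```

View pics/c3.png

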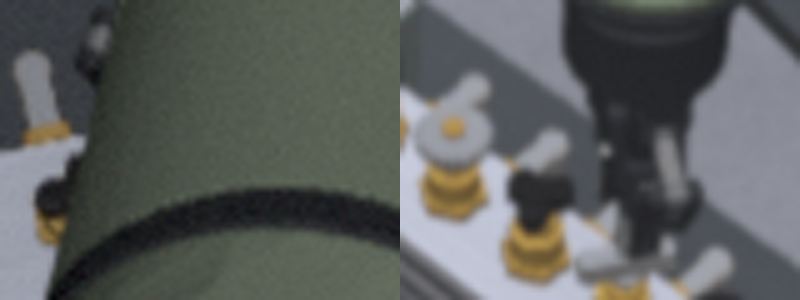

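The side view shows the fingers straddling the T-bar at the right height, clear of valve_b. The arm hides the bar in the top view. Gripping and measuring the moment baseline.

```bash
cat > chk.py <<'E'
# mean vertical moment and joint-7 effort over n readings; exit 1 if above limit
import sys,numpy as np
from workcell import bot
n=int(sys.argv[1]);lim=float(sys.argv[2]);m=[];e=[]
for i in range(n):
    s=bot.observe();m.append(s["moment"][2]);e.append(s["joint_efforts"][6])
    if i<n-1: bot.grab_frame("side")
print("t%.2f Mz %.3f sd %.3f  j7 %.4f sd %.4f yaw %.1f xyz %s w %.4f F %s"%(s["clock"],np.mean(m),np.std(m),np.mean(e),np.std(e),np.degrees(s["tool_rot"][2]),s["position"].round(4),s["grip_width"],s["force"].round(1)))
sys.exit(int(max(abs(np.mean(m)),abs(np.mean(e)))>lim))
E
python3 chk.py 5 1
python3 -m crank '{"travel":[[0,0,0],[0,0,0],[0,0,0],[0,0,0],[0,0,0]],"turn":[[0,0,0],[0,0,0],[0,0,0],[0,0,0],[0,0,0]],"gripper":[0.8,1,1,1,1]}' 45
python3 chk.py 6 1
python3 -m crank '{"travel":[[0,0,0],[0,0,0],[0,0,0],[0,0,0],[0,0,0]],"turn":[[0,0,-2],[0,0,-4],[0,0,-6],[0,0,-8],[0,0,-10]],"gripper":[1,1,1,1,1]}'
python3 chk.py 6 1
```

```text
t3.90 Mz -0.003 sd 0.024  j7 -0.0009 sd 0.0006 yaw 160.1 xyz [ 0.5919 -0.1081  0.1123] w 0.0301 F [-0.4  0.5  0.4]
clock: 4.4
position: [0.5917, -0.1081, 0.112]
tool_rot: [-3.142, -0.0, 2.795]
force: [1.0, 0.4, 0.6]
grip_width: -0.0002
finger_force: 0.0
t4.65 Mz 0.018 sd 0.023  j7 -0.0001 sd 0.0001 yaw 160.1 xyz [ 0.5917 -0.1081  0.112 ] w -0.0001 F [-0.8 -0.4  0.4]
clock: 5.15
position: [0.5917, -0.108, 0.112]
tool_rot: [-3.142, -0.0, 2.618]
force: [0.1, -0.3, -0.6]
grip_width: -0.0003
finger_force: 0.0
t5.40 Mz 0.007 sd 0.010  j7 0.0443 sd 0.6861 yaw 150.2 xyz [ 0.5917 -0.108   0.112 ] w 0.0002 F [0.3 0.3 0.3]
```

The fingers shut on nothing, so I'll look before going further.

Run:
```python
from workcell import bot
import cv2,numpy as np
b=bot.grab_frame("side")["pixels"][210:270,310:390,::-1]
cv2.imwrite("pics/c4.png",cv2.resize(b,None,fx=10,fy=10,interpolation=2))
from h import *
for P in([.5917,-.108,.112],[.5917,-.108,.126],[.5917,-.108,.099]):
    print((proj("side",P)-[310,210]+.45)*10)
```

```text
[449.66708175 533.32919008]
[452.54241303 499.11895206]
[447.04084006 564.57579944]
```

View pics/c4.png

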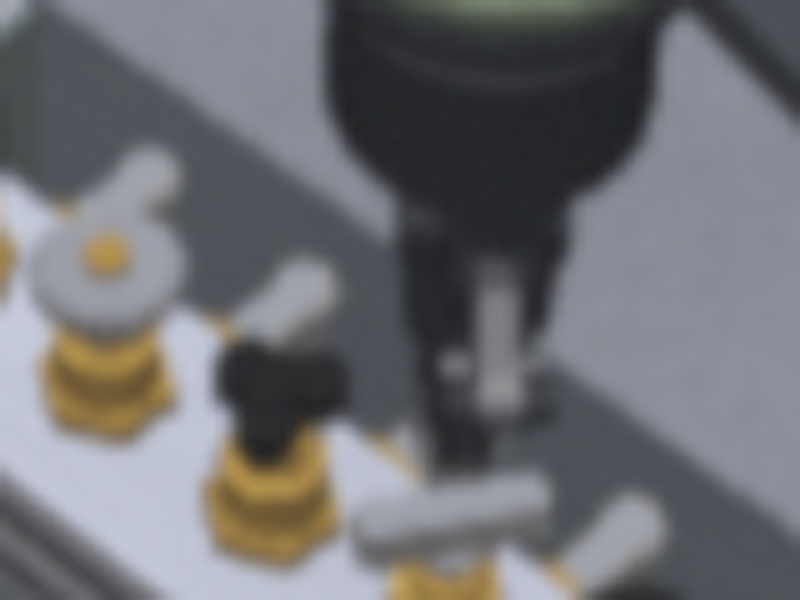

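The fingers seem to end at about (462,470), above or behind the bar, although the reported TCP projects to (450,533). I'll raise the tool and check where the tip really is relative to the reported TCP.

```bash
python3 -m crank '{"travel":[[0,0,1],[0,0,3],[0,0,5],[0,0,5],[0,0,5]],"turn":[[0,0,2],[0,0,5],[0,0,8],[0,0,10],[0,0,10]],"gripper":[1,1,1,1,1]}'
python3 - <<'E'
from workcell import bot
import cv2,numpy as np
from h import *
s=bot.observe();P=s["position"];print(P,s["tool_rot"],s["grip_width"])
b=bot.grab_frame("side")["pixels"][210:270,310:390,::-1]
i=cv2.resize(b,None,fx=10,fy=10,interpolation=2)
i=np.clip(i.astype(float)*1.8,0,255).astype(np.uint8)
for dz in(0,.019):
    u=(proj("side",P+[0,0,dz])-[310,210]+.45)*10;print(u);cv2.drawMarker(i,(int(u[0]),int(u[1])),(0,0,255) if dz==0 else (0,255,0),0,16,1)
u=(proj("side",[.592,-.108,.126])-[310,210]+.45)*10;cv2.drawMarker(i,(int(u[0]),int(u[1])),(255,0,0),0,16,1)
cv2.imwrite("pics/c5.png",i)
E
```

```text
clock: 5.95
position: [0.592, -0.1081, 0.1628]
tool_rot: [3.141, 0.001, 2.797]
force: [-0.7, -0.6, -0.4]
grip_width: 0.0001
finger_force: 0.0
[ 0.59196143 -0.10814862  0.16275982] [3.14113654e+00 1.12292307e-03 2.79698180e+00] 0.00012557112459164158
[461.56793909 406.37253902]
[465.75337451 356.75242502]
```

View pics/c5.png

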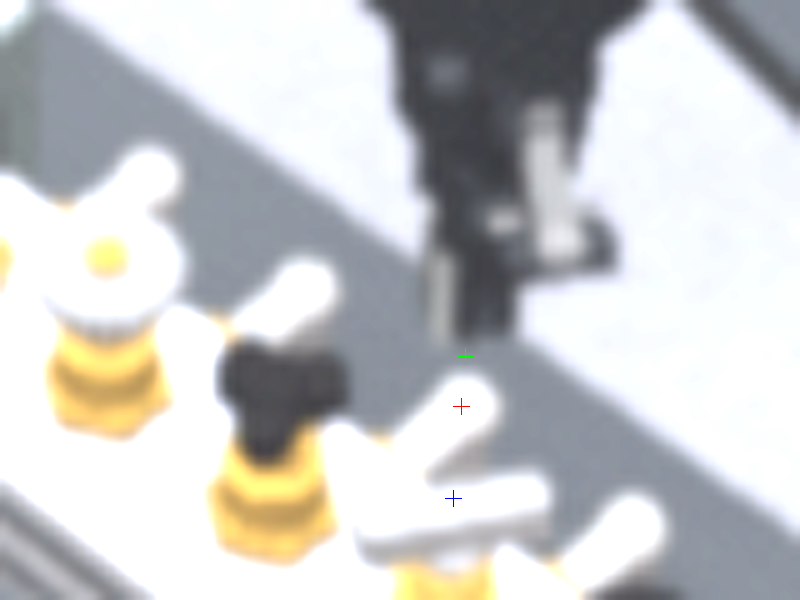

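The tips end at about (470,338), but the reported TCP projects to (461,406). That is about 25 mm too low, or an equivalent sideways offset. The start images show the tool in both cameras, so I'll use them to tell which.

Run:
```python
import cv2
from h import *
P=np.array([0.24257,0.57560,0.19642]);o=[]
for n,(x,y) in(("top",(0,380)),("side",(70,80))):
    a=cv2.imread(f"pics/{n}0.png")[y:y+60,x:x+60]
    i=np.clip(cv2.resize(a,None,fx=6.6667,fy=10,interpolation=2)*1.8,0,255).astype(np.uint8) if 0 else np.clip(cv2.resize(a,None,fx=6.66,fy=6.66,interpolation=2)*1.8,0,255).astype(np.uint8)
    for dz,c in((0,(0,0,255)),(.025,(0,255,0)),(.05,(255,0,0))):
        u=(proj(n,P+[0,0,dz])-[x,y]+.45)*6.66;print(n,dz,u/6.66+[x,y]);cv2.drawMarker(i,(int(u[0]),int(u[1])),c,0,12,1)
    o.append(i)
cv2.imwrite("pics/c6.png",np.hstack(o))
```

```text
top 0 [ 29.58098255 389.11771499]
top 0.025 [ 20.50697933 390.96335577]
top 0.05 [ 10.87535311 392.92241635]
side 0 [119.49655101 136.29317334]
side 0.025 [116.74707104 129.17351892]
side 0.05 [113.9217679  121.85752382]
```

View pics/c6.png

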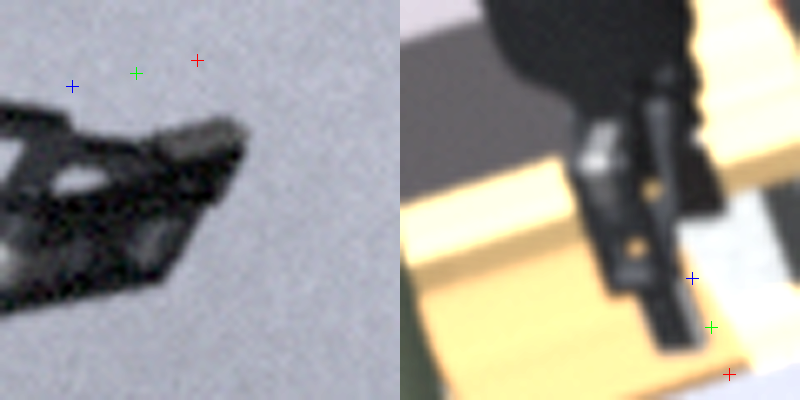

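The start pictures suggest a real mismatch, but the open fingers make it ambiguous. I'll put the shut tool at a free spot both cameras can see, keeping the same yaw, and triangulate the tip.

```bash
python3 -m crank '{"travel":[[0,0,2],[0,1,4],[-1,4,5],[-2.5,8,5],[-4,12,5]],"turn":[[0,0,0],[0,0,0],[0,0,0],[0,0,0],[0,0,0]],"gripper":[1,1,1,1,1]}'
python3 -m crank '{"travel":[[-1.5,4.5,0],[-3,9,0],[-4.5,13.5,0],[-6,18,0],[-7.5,22.5,0]],"turn":[[0,0,0],[0,0,0],[0,0,0],[0,0,0],[0,0,0]],"gripper":[1,1,1,1,1]}'
python3 -m crank '{"travel":[[-1.5,4.5,0],[-3,9,0],[-3,10,0],[-3,10,0],[-3,10,0]],"turn":[[0,0,0],[0,0,0],[0,0,0],[0,0,0],[0,0,0]],"gripper":[1,1,1,1,1]}'
python3 - <<'E'
from workcell import bot
import cv2
from h import *
s=bot.observe();P=s["position"];print(P,s["tool_rot"],s["grip_width"],s["qpos"]);o=[]
for n in("top","side"):
    f=bot.grab_frame(n)["pixels"][:,:,::-1];cv2.imwrite(f"pics/{n}7.png",f)
    u=proj(n,P);x,y=[int(v)-35 for v in u];x=max(0,x);y=max(0,y);print(n,u,"crop origin",x,y)
    i=np.clip(cv2.resize(f[y:y+70,x:x+50],None,fx=8,fy=8,interpolation=2)*1.8,0,255).astype(np.uint8)
    m=((u-[x,y]+.45)*8).astype(int);cv2.drawMarker(i,tuple(map(int,m)),(0,0,255),0,12,1);o.append(i)
cv2.imwrite("pics/c7.png",np.hstack(o))
E
```

```text
clock: 6.5
position: [0.5508, 0.013, 0.2116]
tool_rot: [-3.141, -0.0, 2.794]
force: [0.9, 1.2, 0.0]
grip_width: -0.0004
finger_force: 0.0
clock: 7.0
position: [0.4755, 0.2385, 0.2116]
tool_rot: [-3.141, -0.0, 2.795]
force: [0.3, 0.5, -0.1]
grip_width: 0.0002
finger_force: 0.0
clock: 7.5
position: [0.447, 0.3357, 0.2115]
tool_rot: [-3.14, 0.0, 2.794]
force: [0.3, -1.1, 0.8]
grip_width: -0.0
finger_force: 0.0
[0.4470082  0.33567595 0.21153349] [-3.14034312e+00  8.77873752e-06  2.79397793e+00] -1.3279278892085686e-05 [-0.84662385  0.40375259  0.12983517  1.76546773 -0.06066689  0.97736718
  0.53006605]
top [159.97204238 284.37099741] crop origin 124 249
side [219.74751409 153.54963909] crop origin 184 118
```

View pics/c7.png

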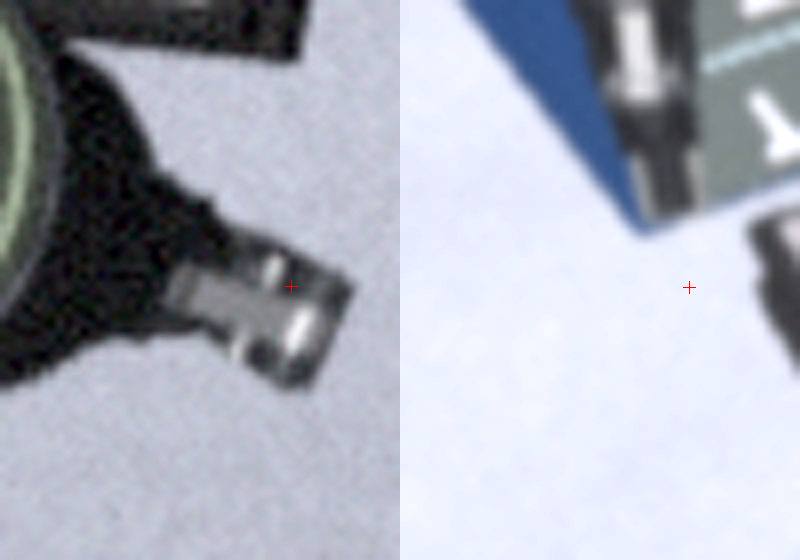

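The top crop shows the lower edge of the near finger's back with its middle at (325,338). The side crop shows it at about (275,220) in the panel. The red reported TCP is clearly off in both. Triangulating the offset.

Run:
```python
from h import *
P=np.array([.44701,.33568,.21153])
for a,b in(((164.2,290.8),(217.9,145.05)),((164.2,290.8),(216.5,145.5)),((163.5,290),(217.9,144.5))):
    g=least_squares(lambda X:np.r_[proj("top",X)-a,proj("side",X)-b],P);print(g.x,g.x+[.005,.0136,0]-P,g.fun.round(2))
# side view over valve: tip (470,338) reported P2
P2=np.array([.59196,-.10815,.16276])
for d in([-.02,.02,.02],[-.015,.015,.015],[-.02,.01,.02]):print(d,(proj("side",P2+d-[.005,.0136,0])-[310,210]+.45)*10)
```

```text
[0.43227078 0.30328395 0.26934938] [-0.00973922 -0.01879605  0.05781938] [ 0.4  -0.96 -1.48  0.17]
[0.43121095 0.30413614 0.26810994] [-0.01079905 -0.01794386  0.05657994] [ 0.14 -0.33 -0.51  0.06]
[0.43345531 0.30460618 0.2697805 ] [-0.00855469 -0.01747382  0.0582505 ] [ 0.35 -0.84 -1.3   0.15]
[-0.02, 0.02, 0.02] [364.61644455 379.81294364]
[-0.015, 0.015, 0.015] [392.83625726 398.04021898]
[-0.02, 0.01, 0.02] [388.17508267 407.42314806]
```

The top edge is probably the wider knuckle hiding the pad tip, because it measures about 28 mm wide against 22 mm for the pad. That leaves height offset and horizontal offset ambiguous. Touching the bare table here will settle the tip's height.

```bash
python3 -m crank '{"travel":[[0,0,-3],[0,0,-7],[0,0,-11],[0,0,-15],[0,0,-17]],"turn":[[0,0,0],[0,0,0],[0,0,0],[0,0,0],[0,0,0]],"gripper":[1,1,1,1,1]}'
python3 -m crank '{"travel":[[0,0,-1],[0,0,-2],[0,0,-3],[0,0,-3.5],[0,0,-3.5]],"turn":[[0,0,0],[0,0,0],[0,0,0],[0,0,0],[0,0,0]],"gripper":[1,1,1,1,1]}'
python3 chk.py 2 1
```

```text
clock: 8.1
position: [0.4462, 0.3347, 0.0392]
tool_rot: [-3.139, -0.001, 2.793]
force: [-0.3, -0.2, 0.6]
grip_width: -0.0001
finger_force: 0.0
clock: 8.6
position: [0.4467, 0.3369, 0.0069]
tool_rot: [-3.141, -0.0, 2.795]
force: [0.2, -0.3, -0.2]
grip_width: 0.0002
finger_force: 0.0
t8.65 Mz 0.002 sd 0.003  j7 0.0187 sd 0.0061 yaw 160.1 xyz [0.4469 0.337  0.0072] w 0.0003 F [-0.4  0.6 -0.3]
```

```bash
python3 -m crank '{"travel":[[0,0,-0.1],[0,0,-0.2],[0,0,-0.3],[0,0,-0.4],[0,0,-0.5]],"turn":[[0,0,0],[0,0,0],[0,0,0],[0,0,0],[0,0,0]],"gripper":[1,1,1,1,1]}'
python3 -m crank '{"travel":[[0,0,-0.1],[0,0,-0.2],[0,0,-0.3],[0,0,-0.4],[0,0,-0.4]],"turn":[[0,0,0],[0,0,0],[0,0,0],[0,0,0],[0,0,0]],"gripper":[1,1,1,1,1]}'
python3 chk.py 2 1
```

```text
clock: 9.15
position: [0.4467, 0.337, 0.002]
tool_rot: [3.142, 0.0, 2.795]
force: [0.8, 0.5, 0.0]
grip_width: -0.0001
finger_force: 0.0
clock: 9.65
position: [0.4466, 0.3369, -0.0022]
tool_rot: [-3.141, -0.0, 2.795]
force: [1.2, -0.8, -0.1]
grip_width: 0.0002
finger_force: 0.0
t9.70 Mz -0.012 sd 0.016  j7 0.0028 sd 0.0009 yaw 160.2 xyz [ 0.4467  0.3369 -0.0021] w 0.0000 F [ 0.6 -0.2  0.2]
```

There's no contact at -2 mm, so the tips really are higher than reported. Continuing down with a force guard.

```bash
cat > fz.py <<'E'
import sys
from workcell import bot
s=bot.observe();f=s["force"];print("z %.4f Fz %.1f"%(s["position"][2],f[2]));sys.exit(int(abs(f[2])>float(sys.argv[1])))
E
S='x'
python3 -m crank '{"travel":[[0,0,-0.1],[0,0,-0.2],[0,0,-0.3],[0,0,-0.4],[0,0,-0.5]],"turn":[[0,0,0],[0,0,0],[0,0,0],[0,0,0],[0,0,0]],"gripper":[1,1,1,1,1]}' >/dev/null; python3 fz.py 3 &&
python3 -m crank '{"travel":[[0,0,-0.1],[0,0,-0.2],[0,0,-0.3],[0,0,-0.4],[0,0,-0.5]],"turn":[[0,0,0],[0,0,0],[0,0,0],[0,0,0],[0,0,0]],"gripper":[1,1,1,1,1]}' >/dev/null; python3 fz.py 3 &&
python3 -m crank '{"travel":[[0,0,-0.1],[0,0,-0.2],[0,0,-0.3],[0,0,-0.3],[0,0,-0.3]],"turn":[[0,0,0],[0,0,0],[0,0,0],[0,0,0],[0,0,0]],"gripper":[1,1,1,1,1]}' >/dev/null; python3 fz.py 3 &&
python3 -m crank '{"travel":[[0,0,-0.1],[0,0,-0.2],[0,0,-0.3],[0,0,-0.3],[0,0,-0.3]],"turn":[[0,0,0],[0,0,0],[0,0,0],[0,0,0],[0,0,0]],"gripper":[1,1,1,1,1]}' >/dev/null; python3 fz.py 3 &&
python3 -m crank '{"travel":[[0,0,-0.1],[0,0,-0.2],[0,0,-0.3],[0,0,-0.3],[0,0,-0.3]],"turn":[[0,0,0],[0,0,0],[0,0,0],[0,0,0],[0,0,0]],"gripper":[1,1,1,1,1]}' >/dev/null; python3 fz.py 3 &&
python3 -m crank '{"travel":[[0,0,-0.1],[0,0,-0.2],[0,0,-0.3],[0,0,-0.3],[0,0,-0.3]],"turn":[[0,0,0],[0,0,0],[0,0,0],[0,0,0],[0,0,0]],"gripper":[1,1,1,1,1]}' >/dev/null; python3 fz.py 3
```

```text
z -0.0071 Fz -0.1
z -0.0121 Fz 0.3
z -0.0150 Fz 0.6
z -0.0180 Fz 0.3
z -0.0211 Fz -1.5
z -0.0241 Fz 0.4
```

```bash
python3 -m crank '{"travel":[[0,0,-0.1],[0,0,-0.2],[0,0,-0.2],[0,0,-0.2],[0,0,-0.2]],"turn":[[0,0,0],[0,0,0],[0,0,0],[0,0,0],[0,0,0]],"gripper":[1,1,1,1,1]}' >/dev/null; python3 fz.py 3 &&
python3 -m crank '{"travel":[[0,0,-0.1],[0,0,-0.2],[0,0,-0.2],[0,0,-0.2],[0,0,-0.2]],"turn":[[0,0,0],[0,0,0],[0,0,0],[0,0,0],[0,0,0]],"gripper":[1,1,1,1,1]}' >/dev/null; python3 fz.py 3 &&
python3 -m crank '{"travel":[[0,0,-0.1],[0,0,-0.2],[0,0,-0.2],[0,0,-0.2],[0,0,-0.2]],"turn":[[0,0,0],[0,0,0],[0,0,0],[0,0,0],[0,0,0]],"gripper":[1,1,1,1,1]}' >/dev/null; python3 fz.py 3 &&
python3 -m crank '{"travel":[[0,0,-0.1],[0,0,-0.2],[0,0,-0.2],[0,0,-0.2],[0,0,-0.2]],"turn":[[0,0,0],[0,0,0],[0,0,0],[0,0,0],[0,0,0]],"gripper":[1,1,1,1,1]}' >/dev/null; python3 fz.py 3 &&
python3 -m crank '{"travel":[[0,0,-0.1],[0,0,-0.2],[0,0,-0.2],[0,0,-0.2],[0,0,-0.2]],"turn":[[0,0,0],[0,0,0],[0,0,0],[0,0,0],[0,0,0]],"gripper":[1,1,1,1,1]}' >/dev/null; python3 fz.py 3 &&
python3 -m crank '{"travel":[[0,0,-0.1],[0,0,-0.2],[0,0,-0.2],[0,0,-0.2],[0,0,-0.2]],"turn":[[0,0,0],[0,0,0],[0,0,0],[0,0,0],[0,0,0]],"gripper":[1,1,1,1,1]}' >/dev/null; python3 fz.py 3
```

```text
z -0.0260 Fz -0.6
z -0.0280 Fz -0.5
z -0.0300 Fz -0.4
z -0.0320 Fz -0.1
z -0.0340 Fz 0.6
z -0.0344 Fz 39.9
```

Contact came at reported z = -0.0343, so the tips sit 34 mm above the reported TCP. I'll back off and check that this explains the images with no x/y error.

```bash
python3 -m crank '{"travel":[[0,0,1],[0,0,4],[0,0,8],[0,0,13],[0,0,18]],"turn":[[0,0,0],[0,0,0],[0,0,0],[0,0,0],[0,0,0]],"gripper":[1,1,0.8,0.65,0.65]}'
python3 chk.py 2 1
python3 - <<'E'
from h import *
P2=np.array([.59196,-.10815,.16276]);P7=np.array([.44701,.33568,.21153])
for r in(0,.0145):
    b=np.array([-.342,-.94,0])*r+[0,0,.034]
    print((proj("side",P2+b)-[310,210]+.45)*10,"seen 470,338;",(proj("side",P7+b)-[184,118]+.45)*8,"seen 275,219")
E
```

```text
clock: 16.2
position: [0.4463, 0.3365, 0.1458]
tool_rot: [-3.141, -0.0, 2.795]
force: [0.5, 0.1, 0.7]
grip_width: 0.03
finger_force: 0.0
t16.25 Mz -0.001 sd 0.006  j7 0.2454 sd 0.0363 yaw 160.1 xyz [0.4492 0.3387 0.1536] w 0.0299 F [ 4.4  3.4 11.1]
[469.12847771 316.72598088] seen 470,338; [273.73260323 208.98598382] seen 275,219
[484.84373596 362.89420332] seen 470,338; [277.55265124 236.68617468] seen 275,219
```

That's consistent: zero lateral error and a 34 mm height offset. I'll return over the T-bar and descend to reported z ≈ 0.076, which puts the real tips near 0.110.

```bash
python3 -m crank '{"travel":[[0,0,2],[0.5,-2,5],[2,-6,6],[3.5,-10.5,6],[5,-15,6]],"turn":[[0,0,0],[0,0,0],[0,0,0],[0,0,0],[0,0,0]],"gripper":[0.65,0.65,0.65,0.65,0.65]}'
python3 -m crank '{"travel":[[1.5,-4.5,0],[3,-9,0],[4.5,-13.5,0],[6,-18,0],[7.5,-22.5,0]],"turn":[[0,0,0],[0,0,0],[0,0,0],[0,0,0],[0,0,0]],"gripper":[0.65,0.65,0.65,0.65,0.65]}'
python3 -m crank '{"travel":[[1,-4,0],[2,-7,0],[2,-7,0],[2,-7,0],[2,-7,0]],"turn":[[0,0,0],[0,0,0],[0,0,0],[0,0,0],[0,0,0]],"gripper":[0.65,0.65,0.65,0.65,0.65]}'
python3 chk.py 2 1
```

```text
clock: 16.75
position: [0.4971, 0.1855, 0.2045]
tool_rot: [3.141, 0.001, 2.796]
force: [1.3, 0.7, 0.0]
grip_width: 0.0301
finger_force: 0.0
clock: 17.25
position: [0.572, -0.04, 0.2042]
tool_rot: [3.141, 0.0, 2.795]
force: [-0.3, 1.0, 1.0]
grip_width: 0.03
finger_force: 0.0
clock: 17.75
position: [0.5916, -0.107, 0.2039]
tool_rot: [3.141, -0.0, 2.796]
force: [-0.5, 0.6, -0.2]
grip_width: 0.0298
finger_force: 0.0
t17.80 Mz -0.002 sd 0.019  j7 0.0074 sd 0.0112 yaw 160.2 xyz [ 0.5916 -0.1069  0.204 ] w 0.0298 F [0.4 0.2 0.2]
```

```bash
python3 -m crank '{"travel":[[0,-0.1,-2],[0,-0.1,-4],[0,-0.1,-6],[0,-0.1,-8],[0,-0.1,-9.2]],"turn":[[0,0,0],[0,0,0],[0,0,0],[0,0,0],[0,0,0]],"gripper":[0.65,0.65,0.65,0.65,0.65]}' 40
python3 fz.py 4 && python3 -m crank '{"travel":[[0,0,-0.4],[0,0,-0.8],[0,0,-1.2],[0,0,-1.6],[0,0,-1.8]],"turn":[[0,0,0],[0,0,0],[0,0,0],[0,0,0],[0,0,0]],"gripper":[0.65,0.65,0.65,0.65,0.65]}'
python3 fz.py 4 && python3 -m crank '{"travel":[[0,0,-0.4],[0,0,-0.8],[0,0,-1.2],[0,0,-1.6],[0,0,-1.8]],"turn":[[0,0,0],[0,0,0],[0,0,0],[0,0,0],[0,0,0]],"gripper":[0.65,0.65,0.65,0.65,0.65]}'
python3 fz.py 4 && python3 -m crank '{"travel":[[0,0,0],[0,0,0],[0,0,0],[0,0,0],[0,0,0]],"turn":[[0,0,0],[0,0,0],[0,0,0],[0,0,0],[0,0,0]],"gripper":[0.7,0.75,0.8,0.9,1]}' 45
python3 -m crank '{"travel":[[0,0,0],[0,0,0],[0,0,0],[0,0,0],[0,0,0]],"turn":[[0,0,0],[0,0,0],[0,0,0],[0,0,0],[0,0,0]],"gripper":[1,1,1,1,1]}' 45
python3 chk.py 5 1
```

```text
clock: 18.3
position: [0.5912, -0.1079, 0.1108]
tool_rot: [-3.142, -0.001, 2.797]
force: [-0.2, 0.3, 0.3]
grip_width: 0.0298
finger_force: 0.0
z 0.1108 Fz 0.3
clock: 18.8
position: [0.5918, -0.1091, 0.094]
tool_rot: [3.142, 0.0, 2.795]
force: [-0.7, 0.5, 0.7]
grip_width: 0.0297
finger_force: 0.0
z 0.0940 Fz 0.7
clock: 19.3
position: [0.5915, -0.109, 0.0755]
tool_rot: [-3.141, -0.0, 2.795]
force: [-0.2, -0.1, -0.1]
grip_width: 0.0299
finger_force: 0.0
z 0.0755 Fz -0.1
clock: 19.8
position: [0.5923, -0.1078, 0.0764]
tool_rot: [3.14, 0.001, 2.796]
force: [1.1, 5.2, 4.2]
grip_width: 0.0107
finger_force: 46.2
clock: 20.3
position: [0.5923, -0.1079, 0.0764]
tool_rot: [3.14, 0.001, 2.796]
force: [1.4, 4.5, 2.9]
grip_width: 0.0106
finger_force: 46.2
t20.50 Mz 0.049 sd 0.015  j7 -0.0463 sd 0.0000 yaw 160.2 xyz [ 0.5923 -0.1079  0.0764] w 0.0110 F [1.  6.7 3.6]
```

Gripped at 11 mm and 46 N. I'll relax the 1 mm side offset and start turning clockwise.

```bash
python3 -m crank '{"travel":[[0.05,0.1,0],[0.05,0.1,0],[0.05,0.1,0],[0.05,0.1,0],[0.05,0.1,0]],"turn":[[0,0,-2],[0,0,-4],[0,0,-6],[0,0,-8],[0,0,-10]],"gripper":[1,1,1,1,1]}' 45 | tail -1
python3 chk.py 3 0.13 &&
python3 -m crank '{"travel":[[0,0,0],[0,0,0],[0,0,0],[0,0,0],[0,0,0]],"turn":[[0,0,-3],[0,0,-6],[0,0,-9],[0,0,-12],[0,0,-15]],"gripper":[1,1,1,1,1]}' | tail -1
python3 chk.py 3 0.13
```

```text
finger_force: 46.6
t21.10 Mz -0.005 sd 0.075  j7 0.2547 sd 0.6709 yaw 150.0 xyz [ 0.5924 -0.1078  0.0764] w 0.0106 F [-2.   2.3  5.5]
t21.20 Mz -0.083 sd 0.040  j7 -0.2850 sd 0.2998 yaw 150.1 xyz [ 0.5923 -0.1077  0.0764] w 0.0107 F [-2.1  2.6  5.7]
```

```bash
python3 chk.py 5 1
python3 -m crank '{"travel":[[0,0,0],[0,0,0],[0,0,0],[0,0,0],[0,0,0]],"turn":[[0,0,-4],[0,0,-7],[0,0,-10],[0,0,-10],[0,0,-10]],"gripper":[1,1,1,1,1]}' | tail -1
python3 chk.py 5 1
python3 -m crank '{"travel":[[0,0,0],[0,0,0],[0,0,0],[0,0,0],[0,0,0]],"turn":[[0,0,-3],[0,0,-6],[0,0,-8],[0,0,-8],[0,0,-8]],"gripper":[1,1,1,1,1]}' | tail -1
python3 chk.py 5 1
```

```text
t21.40 Mz -0.083 sd 0.039  j7 0.0786 sd 0.0284 yaw 150.1 xyz [ 0.5924 -0.1078  0.0764] w 0.0108 F [-1.2  2.1  7.1]
finger_force: 46.6
t22.10 Mz -0.098 sd 0.020  j7 0.0662 sd 0.0461 yaw 140.1 xyz [ 0.5923 -0.1078  0.0764] w 0.0111 F [-1.7  2.4  6.2]
finger_force: 46.6
t22.80 Mz -0.100 sd 0.023  j7 0.0776 sd 0.0295 yaw 132.1 xyz [ 0.5923 -0.1077  0.0764] w 0.0107 F [-1.6  3.4  6.9]
```

Steady running friction is about 0.09 N m, with the sign negative in this convention. I'll continue in 5° steps, stopping when it exceeds 0.12.

```bash
sed -i 's/max(abs(np.mean(m)),abs(np.mean(e)))>lim/abs(np.mean(m))>lim/; s/np.std(e),/e[-1],/; s/j7 %.4f sd/j7 %.4f last/' chk.py
python3 -m crank '{"travel":[[0,0,0],[0,0,0],[0,0,0],[0,0,0],[0,0,0]],"turn":[[0,0,-2],[0,0,-4],[0,0,-6],[0,0,-6],[0,0,-6]],"gripper":[1,1,1,1,1]}' | tail -1
python3 chk.py 5 0.125 && python3 -m crank '{"travel":[[0,0,0],[0,0,0],[0,0,0],[0,0,0],[0,0,0]],"turn":[[0,0,-2],[0,0,-4],[0,0,-5],[0,0,-5],[0,0,-5]],"gripper":[1,1,1,1,1]}' | tail -1 &&
python3 chk.py 5 0.125 && python3 -m crank '{"travel":[[0,0,0],[0,0,0],[0,0,0],[0,0,0],[0,0,0]],"turn":[[0,0,-2],[0,0,-4],[0,0,-5],[0,0,-5],[0,0,-5]],"gripper":[1,1,1,1,1]}' | tail -1 &&
python3 chk.py 5 0.125 && python3 -m crank '{"travel":[[0,0,0],[0,0,0],[0,0,0],[0,0,0],[0,0,0]],"turn":[[0,0,-2],[0,0,-4],[0,0,-5],[0,0,-5],[0,0,-5]],"gripper":[1,1,1,1,1]}' | tail -1 &&
python3 chk.py 5 0.125 && python3 -m crank '{"travel":[[0,0,0],[0,0,0],[0,0,0],[0,0,0],[0,0,0]],"turn":[[0,0,-2],[0,0,-4],[0,0,-5],[0,0,-5],[0,0,-5]],"gripper":[1,1,1,1,1]}' | tail -1 &&
python3 chk.py 5 0.125
```

```text
finger_force: 46.6
t23.50 Mz -0.088 sd 0.014  j7 0.0790 last 0.0973 yaw 126.1 xyz [ 0.5923 -0.1077  0.0764] w 0.0107 F [-2.2  2.4  6.3]
finger_force: 46.6
t24.20 Mz -0.005 sd 0.022  j7 0.0083 last 0.0173 yaw 121.1 xyz [ 0.5923 -0.1077  0.0764] w 0.0107 F [-2.7  2.1  6.4]
finger_force: 46.6
t24.90 Mz -0.004 sd 0.020  j7 0.0081 last 0.0172 yaw 116.1 xyz [ 0.5923 -0.1077  0.0764] w 0.0107 F [-2.4  2.8  6.2]
finger_force: 46.6
t25.60 Mz -0.005 sd 0.033  j7 0.0079 last 0.0170 yaw 111.1 xyz [ 0.5923 -0.1077  0.0764] w 0.0108 F [-2.7  3.3  6.5]
finger_force: 46.6
t26.30 Mz -0.022 sd 0.025  j7 0.0076 last 0.0167 yaw 106.1 xyz [ 0.5923 -0.1077  0.0764] w 0.0109 F [-2.5  2.1  6.6]
```

The resting torque depends on how abruptly the move ends, because overshoot reverses the friction. I'll end each step at a creep so the reading is the true clockwise torque.

```bash
python3 -m crank '{"travel":[[0,0,0],[0,0,0],[0,0,0],[0,0,0],[0,0,0]],"turn":[[0,0,-1.3],[0,0,-2.6],[0,0,-3.5],[0,0,-3.9],[0,0,-4]],"gripper":[1,1,1,1,1]}' | tail -1
python3 chk.py 4 0.12 && python3 -m crank '{"travel":[[0,0,0],[0,0,0],[0,0,0],[0,0,0],[0,0,0]],"turn":[[0,0,-1.3],[0,0,-2.6],[0,0,-3.5],[0,0,-3.9],[0,0,-4]],"gripper":[1,1,1,1,1]}' | tail -1 &&
python3 chk.py 4 0.12 && python3 -m crank '{"travel":[[0,0,0],[0,0,0],[0,0,0],[0,0,0],[0,0,0]],"turn":[[0,0,-0.8],[0,0,-1.6],[0,0,-2.4],[0,0,-3.2],[0,0,-4]],"gripper":[1,1,1,1,1]}' | tail -1 &&
python3 chk.py 4 0.12
```

```text
finger_force: 46.6
t26.95 Mz 0.097 sd 0.025  j7 -0.1290 last -0.0934 yaw 102.1 xyz [ 0.5923 -0.1077  0.0764] w 0.0107 F [-1.6  2.7  6.5]
finger_force: 46.6
t27.60 Mz 0.075 sd 0.031  j7 -0.1262 last -0.0889 yaw 98.1 xyz [ 0.5924 -0.1076  0.0764] w 0.0111 F [-1.5  2.9  6.8]
finger_force: 46.6
t28.25 Mz 0.033 sd 0.040  j7 0.0067 last -0.1217 yaw 94.1 xyz [ 0.5923 -0.1076  0.0764] w 0.0110 F [-2.3  2.8  6.9]
```

```bash
python3 -m crank '{"travel":[[0,0,0],[0,0,0],[0,0,0],[0,0,0],[0,0,0]],"turn":[[0,0,-1.3],[0,0,-2.6],[0,0,-3.5],[0,0,-3.9],[0,0,-4]],"gripper":[1,1,1,1,1]}' | tail -1
python3 chk.py 4 0.125 && python3 -m crank '{"travel":[[0,0,0],[0,0,0],[0,0,0],[0,0,0],[0,0,0]],"turn":[[0,0,-1.3],[0,0,-2.6],[0,0,-3.5],[0,0,-3.9],[0,0,-4]],"gripper":[1,1,1,1,1]}' | tail -1 &&
python3 chk.py 4 0.125 && python3 -m crank '{"travel":[[0,0,0],[0,0,0],[0,0,0],[0,0,0],[0,0,0]],"turn":[[0,0,-1.3],[0,0,-2.6],[0,0,-3.5],[0,0,-3.9],[0,0,-4]],"gripper":[1,1,1,1,1]}' | tail -1 &&
python3 chk.py 4 0.125 && python3 -m crank '{"travel":[[0,0,0],[0,0,0],[0,0,0],[0,0,0],[0,0,0]],"turn":[[0,0,-1.3],[0,0,-2.6],[0,0,-3.5],[0,0,-3.9],[0,0,-4]],"gripper":[1,1,1,1,1]}' | tail -1 &&
python3 chk.py 4 0.125 && python3 -m crank '{"travel":[[0,0,0],[0,0,0],[0,0,0],[0,0,0],[0,0,0]],"turn":[[0,0,-1.3],[0,0,-2.6],[0,0,-3.5],[0,0,-3.9],[0,0,-4]],"gripper":[1,1,1,1,1]}' | tail -1 &&
python3 chk.py 4 0.125 && python3 -m crank '{"travel":[[0,0,0],[0,0,0],[0,0,0],[0,0,0],[0,0,0]],"turn":[[0,0,-1.3],[0,0,-2.6],[0,0,-3.5],[0,0,-3.9],[0,0,-4]],"gripper":[1,1,1,1,1]}' | tail -1 &&
python3 chk.py 4 0.125
```

```text
finger_force: 46.6
t28.90 Mz 0.080 sd 0.033  j7 -0.1373 last -0.0980 yaw 90.1 xyz [ 0.5923 -0.1076  0.0764] w 0.0109 F [-2.6  2.9  5.9]
finger_force: 46.6
t29.55 Mz 0.121 sd 0.014  j7 -0.1775 last -0.1332 yaw 86.1 xyz [ 0.5924 -0.1076  0.0764] w 0.0107 F [-2.9  3.9  6.8]
finger_force: 46.6
t30.20 Mz 0.169 sd 0.040  j7 -0.2343 last -0.1903 yaw 82.1 xyz [ 0.5924 -0.1077  0.0764] w 0.0107 F [-0.7  3.   6.3]
```

The seat is felt: torque climbs 0.08, 0.12, 0.17. Taking a settled average before deciding.

```bash
python3 chk.py 12 1
```

```text
t30.75 Mz 0.169 sd 0.034  j7 -0.1765 last -0.1751 yaw 82.1 xyz [ 0.5924 -0.1077  0.0764] w 0.0107 F [-1.2  1.9  6.5]
```

The settled torque is 0.17–0.175 N m, in the middle of the snug range. Releasing and lifting off.

```bash
python3 -m crank '{"travel":[[0,0,0],[0,0,0],[0,0,0],[0,0,0],[0,0,0]],"turn":[[0,0,0],[0,0,0],[0,0,0],[0,0,0],[0,0,0]],"gripper":[0.85,0.75,0.65,0.65,0.65]}'
python3 -m crank '{"travel":[[0,0,1],[0,0,3.5],[0,0,7],[0,0,10],[0,0,12]],"turn":[[0,0,0],[0,0,0],[0,0,0],[0,0,0],[0,0,0]],"gripper":[0.65,0.65,0.65,0.65,0.65]}'
python3 -m crank '{"travel":[[-2,4,0],[-4,8.5,0],[-6,13,0],[-8,17.5,0],[-9.4,22,0]],"turn":[[0,0,0],[0,0,0],[0,0,0],[0,0,0],[0,0,0]],"gripper":[0.65,0.8,1,1,1]}'
python3 -m crank '{"travel":[[-0.4,1.6,0],[-0.4,1.6,0],[-0.4,1.6,0],[-0.4,1.6,0],[-0.4,1.6,0]],"turn":[[0,0,0],[0,0,0],[0,0,0],[0,0,0],[0,0,0]],"gripper":[1,1,1,1,1]}'
python3 chk.py 2 1
python3 - <<'E'
from workcell import bot
import cv2
from h import *
f=bot.grab_frame("side")["pixels"][:,:,::-1];g=bot.grab_frame("top")["pixels"][:,:,::-1]
a=cv2.resize(f[200:275,320:395],None,fx=5.3,fy=5.3,interpolation=2);b=cv2.resize(f[170:245,240:315],None,fx=5.3,fy=5.3,interpolation=2)
cv2.imwrite("pics/side8.png",f);cv2.imwrite("pics/top8.png",g)
u=(proj("side",[.494,.129,.110])-[240,170]+.45)*5.3;cv2.drawMarker(b,(int(u[0]),int(u[1])),(0,0,255),0,10,1)
cv2.imwrite("pics/c8.png",np.hstack([a,b]))
E
```

```text
clock: 31.25
position: [0.5922, -0.1081, 0.076]
tool_rot: [-3.142, 0.0, 1.434]
force: [-0.4, -0.3, -0.3]
grip_width: 0.0299
finger_force: 0.0
clock: 31.75
position: [0.5927, -0.1085, 0.1989]
tool_rot: [3.139, -0.0, 1.433]
force: [-0.3, -0.2, -0.2]
grip_width: 0.0298
finger_force: 0.0
clock: 32.25
position: [0.4969, 0.1134, 0.1968]
tool_rot: [3.141, -0.001, 1.433]
force: [1.5, -0.2, 0.5]
grip_width: 0.0003
finger_force: 0.0
clock: 32.75
position: [0.4945, 0.1268, 0.1962]
tool_rot: [3.141, 0.0, 1.432]
force: [0.2, 0.1, 0.3]
grip_width: -0.0001
finger_force: 0.0
t32.80 Mz -0.014 sd 0.026  j7 0.0127 last 0.0123 yaw 82.1 xyz [0.4945 0.1269 0.1961] w 0.0002 F [-0.2 -0.9 -0.1]
```

View pics/c8.png

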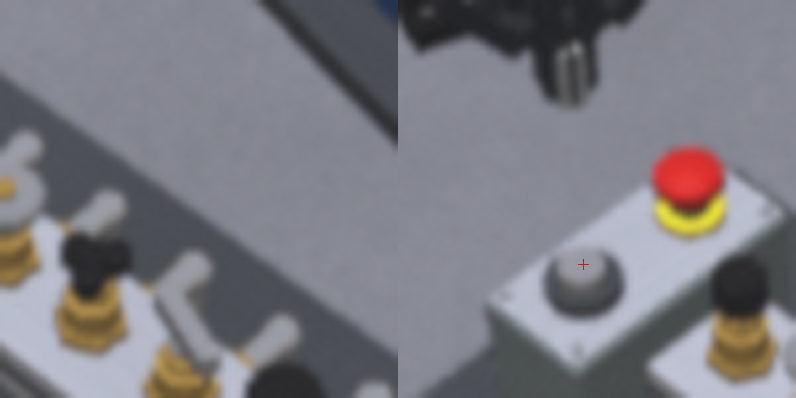

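The T-bar has turned and the neighbouring valves are unmoved. The marker falls on the button disc, so I'll descend to just above it and then press in small steps.

```bash
python3 -m crank '{"travel":[[0,0.2,-2],[0,0.2,-5],[0,0.2,-8],[0,0.2,-10],[0,0.2,-11]],"turn":[[0,0,0],[0,0,0],[0,0,0],[0,0,0],[0,0,0]],"gripper":[1,1,1,1,1]}' 
python3 fz.py 1.8 && python3 -m crank '{"travel":[[0,0,-0.1],[0,0,-0.2],[0,0,-0.3],[0,0,-0.4],[0,0,-0.5]],"turn":[[0,0,0],[0,0,0],[0,0,0],[0,0,0],[0,0,0]],"gripper":[1,1,1,1,1]}' |tail -1 &&
python3 fz.py 1.8 && python3 -m crank '{"travel":[[0,0,-0.1],[0,0,-0.2],[0,0,-0.2],[0,0,-0.2],[0,0,-0.2]],"turn":[[0,0,0],[0,0,0],[0,0,0],[0,0,0],[0,0,0]],"gripper":[1,1,1,1,1]}' |tail -1 &&
python3 fz.py 1.8 && python3 -m crank '{"travel":[[0,0,-0.1],[0,0,-0.2],[0,0,-0.2],[0,0,-0.2],[0,0,-0.2]],"turn":[[0,0,0],[0,0,0],[0,0,0],[0,0,0],[0,0,0]],"gripper":[1,1,1,1,1]}' |tail -1 &&
python3 fz.py 1.8 && python3 -m crank '{"travel":[[0,0,-0.1],[0,0,-0.2],[0,0,-0.2],[0,0,-0.2],[0,0,-0.2]],"turn":[[0,0,0],[0,0,0],[0,0,0],[0,0,0],[0,0,0]],"gripper":[1,1,1,1,1]}' |tail -1 &&
python3 fz.py 1.8
```

```text
clock: 33.4
position: [0.4936, 0.1293, 0.0845]
tool_rot: [-3.14, 0.001, 1.433]
force: [-0.2, 0.1, 0.5]
grip_width: 0.0001
finger_force: 0.0
z 0.0845 Fz 0.5
finger_force: 0.0
z 0.0814 Fz 0.0
finger_force: 0.0
z 0.0790 Fz 0.4
finger_force: 0.0
z 0.0770 Fz 0.3
finger_force: 0.0
z 0.0750 Fz -0.1
```

```bash
python3 -m crank '{"travel":[[0,0,-0.1],[0,0,-0.2],[0,0,-0.2],[0,0,-0.2],[0,0,-0.2]],"turn":[[0,0,0],[0,0,0],[0,0,0],[0,0,0],[0,0,0]],"gripper":[1,1,1,1,1]}' |tail -1 
python3 fz.py 1.8 && python3 -m crank '{"travel":[[0,0,-0.1],[0,0,-0.2],[0,0,-0.2],[0,0,-0.2],[0,0,-0.2]],"turn":[[0,0,0],[0,0,0],[0,0,0],[0,0,0],[0,0,0]],"gripper":[1,1,1,1,1]}' |tail -1 &&
python3 fz.py 1.8 && python3 -m crank '{"travel":[[0,0,-0.1],[0,0,-0.2],[0,0,-0.2],[0,0,-0.2],[0,0,-0.2]],"turn":[[0,0,0],[0,0,0],[0,0,0],[0,0,0],[0,0,0]],"gripper":[1,1,1,1,1]}' |tail -1 &&
python3 fz.py 1.8 && python3 -m crank '{"travel":[[0,0,-0.1],[0,0,-0.2],[0,0,-0.2],[0,0,-0.2],[0,0,-0.2]],"turn":[[0,0,0],[0,0,0],[0,0,0],[0,0,0],[0,0,0]],"gripper":[1,1,1,1,1]}' |tail -1 &&
python3 fz.py 1.8
```

```text
finger_force: 1.4
z 0.0730 Fz 3.0
```

Contact at about 0.074, with Fz at 3 N. Pressing on.

```bash
python3 -m crank '{"travel":[[0,0,-0.1],[0,0,-0.2],[0,0,-0.25],[0,0,-0.25],[0,0,-0.25]],"turn":[[0,0,0],[0,0,0],[0,0,0],[0,0,0],[0,0,0]],"gripper":[1,1,1,1,1]}' |tail -1 
python3 fz.py 4.7 && python3 -m crank '{"travel":[[0,0,-0.05],[0,0,-0.1],[0,0,-0.1],[0,0,-0.1],[0,0,-0.1]],"turn":[[0,0,0],[0,0,0],[0,0,0],[0,0,0],[0,0,0]],"gripper":[1,1,1,1,1]}' |tail -1 &&
python3 fz.py 5.1
python3 -c "
from workcell import bot
import numpy as np
f=[]
for i in range(6): f.append(bot.observe()['force'][2]);bot.grab_frame('side')
print(np.mean(f),f,bot.observe()['finger_force'])"
```

```text
finger_force: 2.3
z 0.0705 Fz 4.0
finger_force: 2.6
z 0.0695 Fz 4.9
5.015718755833638 [np.float64(4.926646282168934), np.float64(4.429148034626193), np.float64(5.199746067365429), np.float64(5.18015953009834), np.float64(4.462219414481609), np.float64(5.896393206261326)] 2.6393482089042664
```

Mean 5.0 N corresponds to about 4.5 mm of travel. One more small push for margin, hold, then retreat.

```bash
python3 -m crank '{"travel":[[0,0,-0.05],[0,0,-0.08],[0,0,-0.08],[0,0,-0.08],[0,0,-0.08]],"turn":[[0,0,0],[0,0,0],[0,0,0],[0,0,0],[0,0,0]],"gripper":[1,1,1,1,1]}'
python3 -c "
from workcell import bot
import numpy as np
f=[]
for i in range(5): f.append(bot.observe()['force'][2]);bot.grab_frame('side')
print(np.mean(f),bot.observe()['finger_force'])"
python3 fz.py 1
```

```text
clock: 37.7
position: [0.4943, 0.1299, 0.0688]
tool_rot: [3.141, -0.0, 1.434]
force: [-0.4, 0.7, 7.6]
grip_width: -0.0004
finger_force: 3.6
7.32378031430104 3.5997313991794044
z 0.0688 Fz 6.5
```

Fz is above 6 N, so the button is fully down. Lifting off, then a last settle.

```bash
python3 -m crank '{"travel":[[0,0,1],[0,0,3],[0,0,6],[0,0,9],[0,0,12]],"turn":[[0,0,0],[0,0,0],[0,0,0],[0,0,0],[0,0,0]],"gripper":[1,1,1,1,1]}'
python3 -m crank '{"travel":[[0,0,0],[0,0,0],[0,0,0],[0,0,0],[0,0,0]],"turn":[[0,0,0],[0,0,0],[0,0,0],[0,0,0],[0,0,0]],"gripper":[1,1,1,1,1]}'
python3 -c "
from workcell import bot
print(bot.job_done())"
```

```text
clock: 38.45
position: [0.4938, 0.1297, 0.1902]
tool_rot: [-3.141, 0.0, 1.433]
force: [0.3, -0.0, 0.3]
grip_width: 0.0
finger_force: 0.0
clock: 38.95
position: [0.4939, 0.1297, 0.1881]
tool_rot: [-3.141, 0.001, 1.434]
force: [0.5, 0.7, -0.1]
grip_width: -0.0001
finger_force: 0.0
the job is handed in; nothing more can be done
None
```

I shut the T-bar valve to about 0.17 N m (snug), pressed the start button fully down and released it, and handed the job in at 39 s; the hand-in call gave no verdict.

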